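# Close up the back of a picture frame

## Robot

A 7-joint arm with a two-finger parallel gripper is mounted at the origin on the work surface. World frame = base frame: x ahead of the robot, y to its left, z up, the work surface at z = 0. Lengths are in m, angles in rad, forces in N, time in s.
With the tool pointing down it reaches from about 0.425 to 0.8 m from the base axis. Payload 8.3 kg.
Tool frame: the origin (TCP) lies between the finger pads; the fingertips stand 19 mm ahead of it and the grasp point (between the pads) is the TCP; x points along the fingers, z is the direction in which the jaws open and shut, and the axes are right-handed (so a half turn about x gives the same grasp; the last joint's range is limited). The gripper opens to 85 mm and grips with 20 to 120 N. Pads are 22 mm wide; open, the fingers measure 114 mm over their backs; the gripper's body (76 mm by 85 mm) begins 54 mm behind the grasp point. The pads swing forward as they close: fully open they stand 13 mm farther back than shut.
Start: joints at [-1.176, 0.383, 0.016, 1.37, -0.006, 1.388, -0.046], TCP at [0.276, 0.561, 0.25] pointing down, gripper open.
Joint ranges: [-2.95, 2.95], [-0.25, 2.06], [-1.52, 1.56], [0.18, 2.33], [-1.44, 4.58], [0.02, 2.06], [-3.01, 3.01]. Speed limits (rad/s): [2.39, 2.39, 3.01, 3.01, 3.14, 3.14, 3.14].

## Interface

Orientations are given as a rotation vector (axis times angle).
In Python, from workcell import r gives the robot as it stands. The module is installed in compiled form; this text tells all that it offers.
- The arm moves only by the tool move_arm, never from a script. Its argument "series" is a list of rows, each a list of 2 entries, a list of its own where there are three numbers: the shift along the world's x, y, z each as a share of 200 mm, from -1 to 1, then the turn about the world's z as a share of 360 degrees, from -1 to 1. A call has 1 to 12 rows; each row shifts and turns the commanded pose from where the row before left it; what a row does not reach is not made up. A row lasts 1/10 s, in which the tool goes at most 50 mm and 8.59 degrees, less where a joint would pass 70% of its speed; a pose out of reach is approached as far as the arm can. A call with a number of a shift or a turn outside -1 to 1 is refused whole. A call with a gripper value outside its range is refused whole. "claw" is the closure, from 0 (fully open) to 1 (shut), set as the call begins (left out, the last holds). The fingers move at their own pace and stop on an object; the grip force is fixed at half the most. Time passes only in rows, so rows that do not move let the fingers close. It gives the time, the measured TCP pose, the force and the opening at its end, in the units of the state.
- r.read_state(): the state, without advancing time (a new reading comes with each control period).
- r.read_camera(name): name is "side" or "top"; returns the picture (480x640x3 uint8, red, green, blue); there is no depth.
- r.get_calibration(name): a dict with "vfov" (degrees; the focal length in pixels is half the picture's height over the tangent of half this angle, whatever the lens; pixels are square), "cx", "cy" (the principal point, pixels), "camera_from_world" (4x4, takes a point from world to camera coordinates). Camera axes: x right, y down, z forward; pixel columns grow to the right and rows downward; lengths in m; the calibration is good to about 2 mm. A picture is of the moment at which its call begins. get_calibration takes no time and is no camera call.
- r.hand_in(): hands the job in, once; it reports no verdict.
Trained networks look in the newest picture that a camera, given by its name, has taken for a name from the list of things; names that differ only in an ending like _2 or _b are one class to them, and where a whole thing is asked for, a point or a joint stands for the part that bears it (a point fixed in the world has none). Each returns a list of dicts, best first, with "confidence" (0 to 1); they miss things now and then, are a little off and sometimes report something else, mostly with a low value. They report only what shows in the picture. A call takes as long as a camera call. They do not tell look-alikes from the thing itself.
- r.outline_of(camera, thing): "region" (480x640 bool, what is visible of it) and "at" ([column, row] in pixels, amid what is visible of it).
The state is a dict: "time": time; "joint_positions": joint angles; "joint_vel": joint speeds; "tau": joint torques, N m; "tool_pos": TCP position; "tool_rot": TCP orientation; "force": force on the tool from outside, world axes, zero at the start; "ft_torque": the same for the moment, N m; "opening": opening from 0.0 (shut) to 1.0 (fully open).
Only numpy, scipy, OpenCV 4.12 (cv2) and the standard library are available. Lean on these libraries where they do the work, as an engineer would, in place of code of your own. Each camera call takes 0.05 s, during which the arm holds its last target. There are 200 camera calls.

## Task

Close up the back of the gilt frame that lies face down with its picture already in: fetch the plywood backing board with the dark hanging batten from the rack, lay it fully home in the rebate, batten up, and turn both wooden turn buttons square across it so that they hold it in (if one sticks out over the opening, swing it clear first). Never drop the board or let it flop over; you may rest it on the blue felt easel to change your grip. Leave the other panels, tools and pots where they are.

Things in the scene. Friction and masses are not known exactly. Their poses are not given: they have to be found in the camera images.
- board_mid (a point): the loose backing board, 180 to 290 g: plywood 150 (x) x 120 (y) x 9 (z), a dark batten glued in the middle of one face, 90 (x) x 36 (y), 18 high to +z. Point at the centre of the plywood, mid-thickness. Fits the frame either way round. Starts standing on a 120 edge in a slot of the rack, x up, batten (+z) towards the rack's front cheek
- rack: light wooden rack, fixed. Origin on the table under the middle slot. Panels stand on its base, 20 above the table, in three slots 62 apart along x (-62, 0, +62). Each slot, 12 wide, lies between pairs of 10 mm dowels at y = -45 and +45, tops 105 above the table. Base 236 x 150; front cheek at x = -112, 150 high, back cheek at x = +102, 65 high
- ledge (a point): bench easel, fixed: blue felt panel 130 wide, 105 long up the slope, at 50 deg to the horizontal; a ledge at its foot stands 22 out of the slope. A 150 board set on the ledge overhangs the panel's top by 45. Point at mid-width where slope and ledge meet, 30 above the table; axes level: x the way the slope rises, y across, z up
- seat (a point): gilt frame lying face down, fixed: 246 (x) x 216 (y), 34 high, bare wooden back rails 45 wide. Its rebate (opening) is 156 (x) x 126 (y); the picture is in it and the board rests on the picture's back. Point in the middle of the picture's back, 24 above the table, 10 below the frame's back face; z up
- button_a (a joint): angle (rad, counter-clockwise from above) of the dark wooden turn button on the frame's +y rail. 0 = square across, long arm over the opening, to frame -y; 1.57 = along the rail, arm to frame +x. Turns from -2.05 to 2.05, stiffly (0.04 N m), stays where left. Clear of the opening beyond 1.45. Starts clear
- button_b (a joint): the same for the turn button on the -y rail: 0 = square across, arm to frame +y; 1.57 = along the rail, arm to frame -x. May start sticking out over the opening
- button_a_pivot (a point): screw axis of button a, half-way up the button, 40 above the table; 81 from the frame's middle, 18 outside the opening. Button: 64 long (16 behind the screw, 48 ahead), 18 wide, 8 thick, underside 2 above the frame's back. Axes as the frame's; they do not turn with the button
- button_b_pivot (a point): the same for button b, which has the same sizes
- picture_mid (a point): loose panel stored in the rack: dark blue painted picture with orange shapes, 165 x 128 x 9, standing on its 128 side like the board; point at its centre
- mount_mid (a point): loose panel stored in the rack: off-white mount board with a grey middle, 158 x 112 x 9, standing on its 112 side like the board; point at its centre
- glue_mid (a point): white glue bottle with an orange cap, 54 diameter, 150 tall, upright; point half-way up
- brush_pot_mid (a point): blue pot, 72 diameter, 85 tall, with brushes sticking out up to 175 high; point on its axis 40 above the table
- tape_mid (a point): roll of tan tape lying flat, 96 outside diameter, 25 high; point at its centre
- wax_tin_mid (a point): round wax tin, 79 diameter, 38 high, aluminium with a green lid; point at its centre
- hammer_mid (a point): hammer lying on the table, 180 long; point near the middle, x axis from handle to head
- point_driver_mid (a point): black and steel point driver (a framer's stapling tool) lying on the table, 185 x 60 x 32 high; point near its middle, x axis to its nose
Not all that is in view belongs to the job. Leave any orange or red look-alike of the part that bears board_mid alone.

How it is judged:
By the outcome, as a careful person would: the job done as asked, in the order asked, and still so for the second after the job is handed in, with the robot touching nothing.
It also fails if it takes over 72 s, if anything falls off the work surface, if the arm or the gripper's body presses on something with over 40 N, if the wrist force passes 120 N, or if a joint passes its speed limit or range.

## Working session

There is one attempt and no reset: what is moved stays moved. The work goes in short steps, Python scripts to look and compute and a tool call to move; the robot and the scene stay as the last step left them, time stands still between calls to the robot, and variables do not carry over. Pictures are saved under pics/ and viewed, about 8 in all and at most 12, crops included, and the job is handed in when it is done.

Besides the shell and the picture viewer there is one more tool, called as name(argument=value, ...), one argument or row to a line, values as JSON. move_arm: Moves the arm, as the interface text tells. Shift numbers are shares of 200 mm and turn numbers shares of 360 degrees, none past 1 either way. Its arguments: {"type":"object","properties":{"series":{"type":"array"},"claw":{"type":"number"}},"required":["series"]}

```bash
mkdir -p pics; ls
python3 - <<'E'
from workcell import r
import cv2,numpy as np
for n in("top","side"):
    im=r.read_camera(n); cv2.imwrite(f"pics/{n}0.png",im[:,:,::-1])
    c=r.get_calibration(n); print(n,c["vfov"],c["cx"],c["cy"],np.round(c["camera_from_world"],4).tolist())
    for t in["board_mid","rack","button_a","button_b","picture_mid","mount_mid","seat","ledge"]:
        try:
            for d in r.outline_of(n,t)[:3]: print(t,round(d["confidence"],2),np.round(d["at"],1),d["region"].sum())
        except Exception as e: print(t,e)
print(r.read_state())
E
```

```text
pics
top 47.00949745259979 314.0369362381394 233.34871703391698 [[0.0006, -1.0, -0.008, -0.0537], [-0.9863, 0.0007, -0.1652, 0.5027], [0.1652, 0.008, -0.9862, 1.311], [0.0, 0.0, 0.0, 1.0]]
board_mid 0.79 [438.2 352.6] 3156
board_mid 0.69 [234.3 250.9] 574
board_mid 0.6 [514.2 293.3] 3029
rack 0.68 [416.4 225.9] 3849
button_a 0.73 [132.3 217.9] 210
button_a 0.67 [234.3 249.9] 561
button_a 0.62 [155.6 295.6] 590
button_b 0.73 [132.3 217.9] 210
button_b 0.67 [234.3 249.9] 561
button_b 0.62 [155.6 295.6] 590
picture_mid 0.78 [426.3 179.5] 1020
mount_mid 0.79 [428.5 206.5] 704
seat 0.26 [432.1 237.2] 769
ledge 0.72 [299.3 209. ] 3013
side 54.33922747143553 315.4968827404464 230.48836217613075 [[0.7772, -0.6292, -0.0054, -0.4107], [-0.4905, -0.6005, -0.6315, 0.2376], [0.3941, 0.4935, -0.7754, 0.9839], [0.0, 0.0, 0.0, 1.0]]
board_mid 0.94 [401.8 288.9] 1577
board_mid 0.92 [301.9 415.7] 5179
board_mid 0.68 [424.8 442.7] 5373
rack 0.97 [396.1 318.1] 3999
button_a 0.67 [266.7 157.2] 143
button_a 0.61 [230.6 130. ] 116
button_b 0.67 [266.7 157.2] 143
button_b 0.61 [230.6 130. ] 116
picture_mid 
[... 185 characters left out ...]
 5350
ledge 0.84 [331.1 211.3] 3240
{'time': 0.9, 'joint_positions': array([-1.17590469,  0.38337021,  0.01636042,  1.37008605, -0.00630695,
        1.38819527, -0.04651238]), 'joint_vel': array([-0.00161068, -0.000784  ,  0.00015316, -0.00046206, -0.00021611,
       -0.00094463,  0.00090161]), 'tau': array([-1.04995909e-04, -6.27329636e+01,  8.42503197e-01, -3.72072852e+01,
        1.64846837e-02,  2.87023409e-03, -7.26761073e-06]), 'tool_pos': array([0.27616181, 0.56066705, 0.25030395]), 'tool_rot': array([-0.86574188,  1.39169181,  0.86584521]), 'force': array([-0.35431976, -0.57646663, -0.10476526]), 'ft_torque': array([0.01579143, 0.03866209, 0.02206233]), 'opening': 0.9998085211962866}
```

View both.

View pics/top0.png

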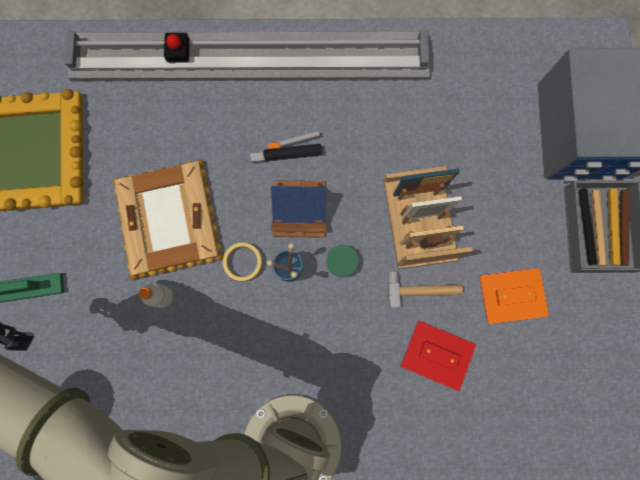

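View pics/side0.png

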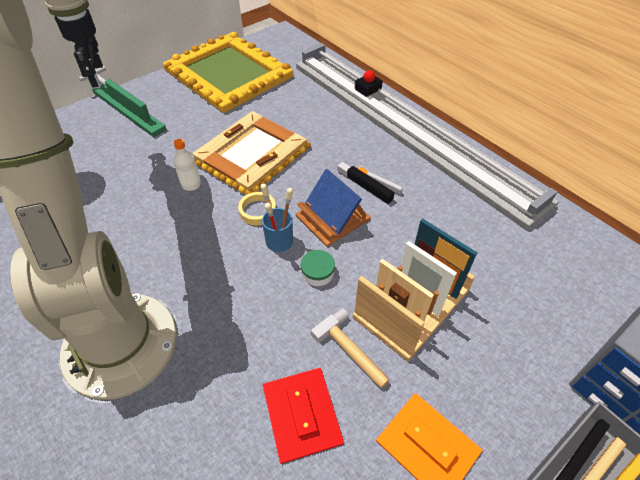

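```bash
cat > h.py <<'E'
import numpy as np, cv2
from workcell import r
def cal(n):
    c=r.get_calibration(n); f=240/np.tan(np.radians(c["vfov"]/2)); return f,c["cx"],c["cy"],np.array(c["camera_from_world"])
def proj(n,P):
    f,cx,cy,T=cal(n); P=np.atleast_2d(P); q=P@T[:3,:3].T+T[:3,3]; return np.c_[f*q[:,0]/q[:,2]+cx,f*q[:,1]/q[:,2]+cy]
def back(n,uv,z):
    f,cx,cy,T=cal(n); uv=np.atleast_2d(uv); d=np.c_[(uv[:,0]-cx)/f,(uv[:,1]-cy)/f,np.ones(len(uv))]@T[:3,:3]
    C=-T[:3,:3].T@T[:3,3]; return C+d*((z-C[2])/d[:,2])[:,None]
def crop(im,u0,v0,w,h,k,step=10):
    c=cv2.resize(im[v0:v0+h,u0:u0+w],None,fx=k,fy=k,interpolation=cv2.INTER_CUBIC)
    for u in range(-(-u0//step)*step,u0+w,step):
        x=int((u-u0+.5)*k); cv2.line(c,(x,0),(x,8),(0,0,255),1); cv2.putText(c,str(u),(x-10,18),0,.35,(0,0,255),1)
    for v in range(-(-v0//step)*step,v0+h,step):
        y=int((v-v0+.5)*k); cv2.line(c,(0,y),(8,y),(0,0,255),1); cv2.putText(c,str(v),(9,y+4),0,.35,(0,0,255),1)
    return c
E
python3 - <<'E'
from h import *
t=cv2.imread("pics/top0.png"); s=cv2.imread("pics/side0.png")
def fit(c,w,h): return cv2.copyMakeBorder(c,0,h-c.shape[0],0,w-c.shape[1],0)
a=crop(t,110,155,115,130,3.4); b=crop(t,265,160,215,115,1.9) 
b1=crop(t,380,160,100,110,3.4)
row1=np.hstack([fit(a,400,445),fit(b1,400,445)]) 
cv2.imwrite("pics/m1.png",row1)
a=crop(s,188,105,130,95,3.0); b=crop(s,345,210,135,150,3.0); 
c=crop(s,290,160,85,90,3.0); d=crop(t,265,170,70,75,3.0)
m=np.zeros((600,800,3),np.uint8)
m[:a.shape[0],:a.shape[1]]=a; m[:b.shape[0],395:395+b.shape[1]]=b; m[300:300+c.shape[0],:c.shape[1]]=c; m[340:340+d.shape[0],270:270+d.shape[1]]=d
cv2.imwrite("pics/m2.png",m)
E
```

```text
(no output)
```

View pics/m1.png

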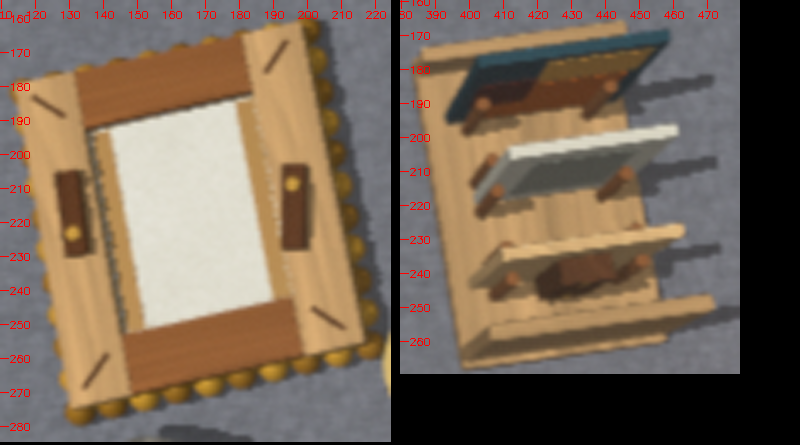

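View pics/m2.png

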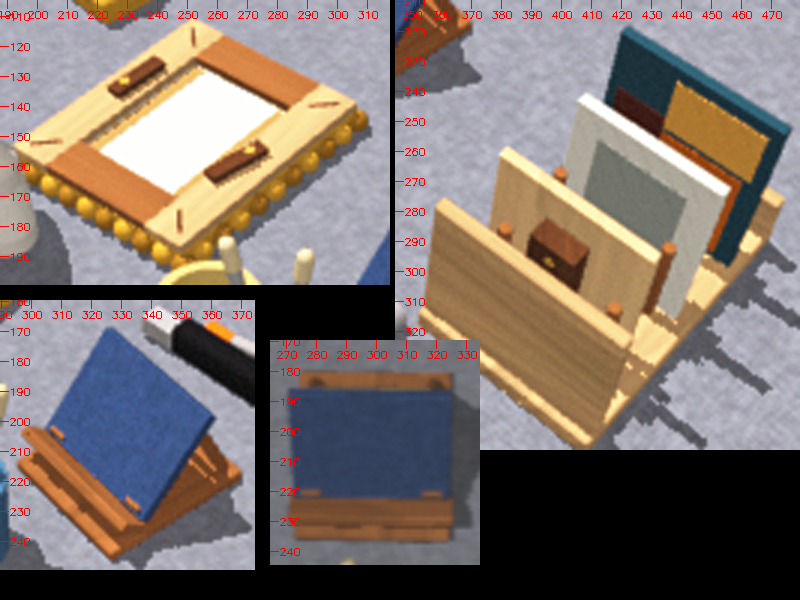

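```bash
cat > fit.py <<'E'
from h import *
from scipy.optimize import least_squares
def pose2(obj,obs,p0):
    # obj dict name->local xyz ; obs list (cam,name,u,v)
    def W(p,L):
        c,s=np.cos(p[2]),np.sin(p[2]); return [p[0]+c*L[0]-s*L[1],p[1]+s*L[0]+c*L[1],L[2]]
    def res(p): return np.concatenate([proj(n,W(p,obj[k]))[0]-[u,v] for n,k,u,v in obs])
    q=least_squares(res,p0,loss="soft_l1"); return q.x,np.round(res(q.x).reshape(-1,2),1).tolist()
def tri(a,b):
    def res(P): return np.concatenate([proj("top",P)[0]-a,proj("side",P)[0]-b])
    q=least_squares(res,[.5,0,.1]); return q.x,abs(q.fun).max()
E
python3 - <<'E'
from fit import *
F={'TL':(.078,.063,.034),'TR':(.078,-.063,.034),'BL':(-.078,.063,.034),'BR':(-.078,-.063,.034),'a':(0,.081,.045),'b':(0,-.081,.045)}
obs=[('top','TL',135.5,193),('top','TR',183.5,181),('top','BL',146.5,252.5),('top','BR',195,242),('top','a',131,223),('top','b',195.5,208.5),
('side','TL',253,126),('side','TR',284,141),('side','BR',246,170),('side','BL',215,151),('side','a',230.5,131),('side','b',272,155.5)]
p,e=pose2(F,obs,[.55,.3,.15]); print("frame",np.round(p,4),e)
for nm,tip,end in (('a',(129.5,205),(134.5,230)),('b',(196.5,228.5),(196.5,203))):
    q=back("top",[tip,end],.044); d=q[0]-q[1]; print(nm,np.round(q,3).tolist(),"len",np.hypot(*d[:2]),"dir deg",np.degrees(np.arctan2(d[1],d[0]))-np.degrees(p[2]))
L,el=tri((410,236.5),(381.7,260.7)); R,er=tri((462.5,228),(432.7,297.3))
d=L-R; print("board top",L,R,np.linalg.norm(d),"mid",(L+R)/2,"yaw",np.degrees(np.arctan2(-d[0],d[1])),el,er)
for a in((410,236.5),(462.5,228)): print(back("top",a,.17))
c,s=np.cos(np.radians(50)),np.sin(np.radians(50))
E={'tl':(.105*c,.065,.03+.105*s),'tr':(.105*c,-.065,.03+.105*s),'bl':(0,.065,.03),'br':(0,-.065,.03)}
p,e=pose2(E,[('top','tl',270.5,186),('top','tr',325.2,186),('top','bl',271.5,222.5),('top','br',325.5,222.5),('side','tl',326.7,169.3),('side','tr',361.3,199.3),('side','br',338.7,233.3),('side','bl',306.7,203.3)],[.55,0,0])
print("easel",np.round(p,4),e)
from scipy.spatial.transform import Rotation as Ro
print(np.round(Ro.from_rotvec(r.read_state()["tool_rot"]).as_matrix(),3))
E
```

```text
frame [0.5457 0.3161 0.2186] [[-0.5, -0.6], [1.0, 0.7], [-1.1, 0.3], [0.7, -0.3], [0.5, 0.0], [0.7, 0.5], [-0.1, -2.7], [0.9, -0.6], [1.2, 0.0], [-0.3, -0.2], [-1.1, 0.2], [-0.9, -1.0]]
a [[0.574, 0.403, 0.044], [0.511, 0.387, 0.044]] len 0.06476924014748636 dir deg 1.6233562231507168
b [[0.515, 0.235, 0.044], [0.579, 0.237, 0.044]] len 0.06409654601498022 dir deg -190.46874545012997
board top [ 0.47594607 -0.26829298  0.16826658] [ 0.49465531 -0.38559181  0.16364131] 0.11887155140754956 mid [ 0.48530069 -0.32694239  0.16595394] yaw 9.062378106136203 0.762192445605649 0.246563836483233
[[ 0.47398822 -0.26688337  0.17      ]]
[[ 0.49297122 -0.38349043  0.17      ]]
easel [ 0.5339 -0.0172 -0.0094] [[0.5, 1.0], [1.0, 1.5], [1.7, -1.0], [0.0, -0.6], [-0.3, -1.7], [0.3, -1.8], [-0.3, -0.2], [-1.2, -1.1]]
[[-0.    -0.897  0.442]
 [ 0.     0.442  0.897]
 [-1.     0.    -0.   ]]
```

move_arm(
  claw=1,
  series=[
    [[0.12,-0.145,0],-0.0143],
    [[0.12,-0.145,0],-0.0143],
    [[0.12,-0.145,0],-0.0143],
    [[0.12,-0.145,0],-0.0143],
    [[0.12,-0.145,0],-0.0143],
    [[0.12,-0.145,0],-0.0143],
    [[0.12,-0.145,0],-0.0143],
    [[0.12,-0.145,0],-0.0143],
    [[0.12,-0.145,0],-0.0143],
    [[0.12,-0.145,0],-0.0143],
    [[0,0,-0.2],0],
    [[0,0,-0.2],0],
  ],
)

```text
time: 2.1
tool_pos: [0.5182, 0.2694, 0.1708]
tool_rot: [-0.164, 1.561, 0.167]
force: [0.8, 0.8, -0.8]
opening: 0.003
```

move_arm(
  series=[
    [[0,0.01,-0.18],0],
    [[0,0,-0.18],0],
    [[0,0,-0.18],0],
    [[0,0,-0.015],0],
    [[0.01,-0.044,0],0],
    [[0.01,-0.044,0],0],
    [[0.01,-0.05,0],0],
    [[0,0,0],0],
  ],
)

```text
time: 2.9
tool_pos: [0.5237, 0.2431, 0.0612]
tool_rot: [-0.166, 1.562, 0.167]
force: [-1.2, -0.6, 1.3]
opening: -0.0
```

Run:
```python
from h import *
from scipy.spatial.transform import Rotation as Ro
t=r.read_camera("top"); s=r.read_camera("side"); st=r.read_state()
M=Ro.from_rotvec(st["tool_rot"]).as_matrix(); print(np.round(M,3).tolist(),np.degrees(np.arctan2(M[1,2],M[0,2])))
a=crop(t[:,:,::-1].copy(),110,155,115,130,3.4); b=crop(s[:,:,::-1].copy(),188,95,130,110,3.0)
m=np.zeros((445,785,3),np.uint8); m[:a.shape[0],:a.shape[1]]=a; m[:b.shape[0],393:393+b.shape[1]]=b; cv2.imwrite("pics/m3.png",m)
```

```text
[[0.002, -0.212, 0.977], [0.001, 0.977, 0.212], [-1.0, 0.001, 0.002]] 12.221007887141248
```

View pics/m3.png

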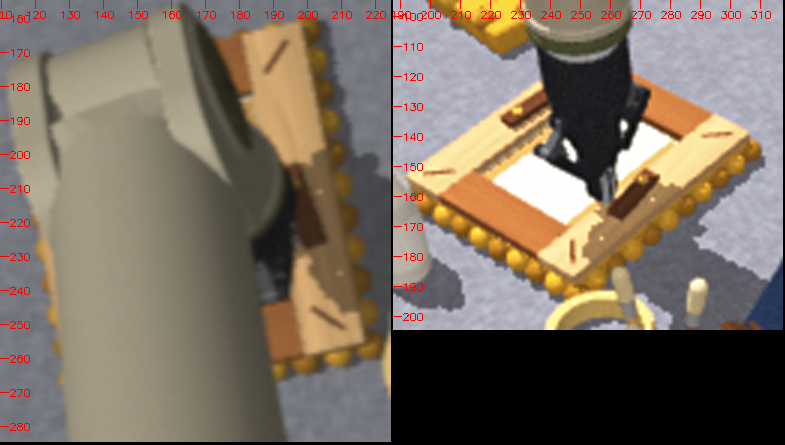

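move_arm(
  claw=0.55,
  series=[
    [[0,0,0.24],0],
    [[0,0,0.24],0],
    [[0,0,0.24],0],
    [[0,-0.02,0.24],0],
    [[-0.015,-0.22,0],0],
    [[-0.015,-0.22,0],0],
    [[-0.015,-0.22,0],0],
    [[-0.015,-0.22,0],0],
    [[-0.015,-0.22,0],0],
    [[-0.015,-0.22,0],0],
    [[-0.015,-0.22,0],0],
    [[-0.015,-0.22,0],0],
  ],
)

```text
time: 4.2
tool_pos: [0.4979, -0.1126, 0.2519]
tool_rot: [-0.169, 1.563, 0.169]
force: [0.4, -0.1, 0.2]
opening: 0.454
```

move_arm(
  series=[
    [[-0.02,-0.22,0],-0.0043],
    [[-0.02,-0.22,0],-0.0043],
    [[-0.02,-0.22,0],0],
    [[-0.02,-0.22,0],0],
    [[0,-0.185,0],0],
    [[0,0,0],0],
    [[0,0,0],0],
  ],
)

```text
time: 4.9
tool_pos: [0.4818, -0.3249, 0.2512]
tool_rot: [-0.125, 1.568, 0.124]
force: [-0.8, 1.0, 0.1]
opening: 0.45
```

Run:
```python
from h import *
from scipy.spatial.transform import Rotation as Ro
st=r.read_state();M=Ro.from_rotvec(st["tool_rot"]).as_matrix(); print(st["tool_pos"],np.degrees(np.arctan2(M[1,2],M[0,2])),st["opening"])
s=r.read_camera("side"); t=r.read_camera("top")
a=crop(s[:,:,::-1].copy(),330,180,150,150,2.7); b=crop(t[:,:,::-1].copy(),370,150,130,130,3);
m=np.zeros((410,800,3),np.uint8); m[:405,:405]=a; m[:390,408:798]=b; cv2.imwrite("pics/m4.png",m)
```

```text
[ 0.4818258  -0.32489681  0.25124191] 9.07270828287796 0.44994911679684024
```

View pics/m4.png

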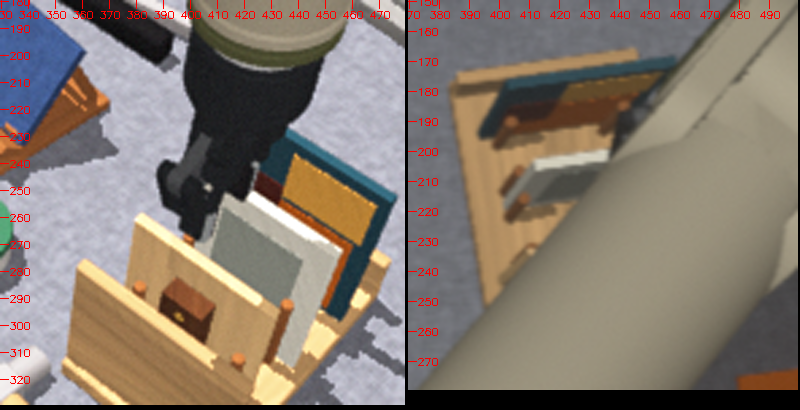

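move_arm(
  series=[
    [[0.01,0,-0.12],0],
    [[0,0,-0.12],0],
    [[0,0,-0.1],0],
    [[0,0,-0.07],0],
    [[0,0,-0.02],0],
    [[0,0,0],0],
  ],
)

```text
time: 5.6
tool_pos: [0.4845, -0.3233, 0.1653]
tool_rot: [-0.127, 1.567, 0.127]
force: [-0.5, 0.8, 0.6]
opening: 0.448
```

move_arm(
  claw=1,
  series=[
    [[0,0,0],0],
    [[0,0,0],0],
    [[0,0,0],0],
    [[0,0,0],0],
    [[0,0,0],0],
    [[0,0,0],0],
  ],
)

```text
time: 6.2
tool_pos: [0.4861, -0.324, 0.1666]
tool_rot: [-0.127, 1.563, 0.125]
force: [5.8, -0.0, 1.0]
opening: 0.095
```

move_arm(
  series=[
    [[0,0,0.05],0],
    [[0,0,0.12],0],
    [[0,0,0.18],0],
    [[0,0,0.2],0],
    [[0,0,0.2],0],
    [[0,0,0.2],0],
    [[0,0,0.05],0],
    [[0,0,0],0],
  ],
)

```text
time: 7.0
tool_pos: [0.4842, -0.3246, 0.3666]
tool_rot: [-0.127, 1.565, 0.124]
force: [0.7, -0.3, -2.5]
opening: 0.086
```

move_arm(
  series=[
    [[0.0,0.1,0],0],
    [[0.02,0.15,0],-0.0066],
    [[0.03,0.18,0],-0.0066],
    [[0.04,0.18,0],-0.0066],
    [[0.04,0.18,0],-0.0066],
    [[0.04,0.18,0],0],
    [[0.04,0.18,0],0],
    [[0.015,0.17,0],0],
    [[0.01,0.15,0],0],
    [[0,0.075,0],0],
    [[0,0,0],0],
  ],
)

```text
time: 8.1
tool_pos: [0.5305, -0.0114, 0.3624]
tool_rot: [0.0, 1.576, 0.0]
force: [-0.7, -0.4, -3.0]
opening: 0.092
```

Run:
```python
from h import *
from scipy.spatial.transform import Rotation as Ro
st=r.read_state();M=Ro.from_rotvec(st["tool_rot"]).as_matrix(); print(st["tool_pos"],np.degrees(np.arctan2(M[1,2],M[0,2])),st["opening"],st["force"])
s=r.read_camera("side"); t=r.read_camera("top")
a=crop(s[:,:,::-1].copy(),260,90,130,160,3); b=crop(t[:,:,::-1].copy(),240,150,130,130,3);
m=np.zeros((480,790,3),np.uint8); m[:480,:390]=a; m[:390,395:785]=b; cv2.imwrite("pics/m5.png",m)
```

```text
[ 0.53046565 -0.01142754  0.362429  ] 0.012013746335430597 0.09239046397907791 [-0.71610837 -0.44215718 -3.04799515]
```

View pics/m5.png

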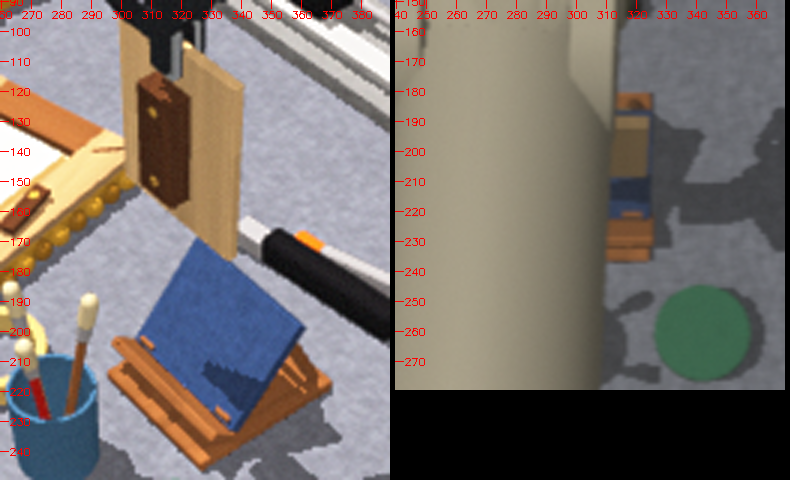

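move_arm(
  series=[
    [[0.008,-0.02,-0.2],0],
    [[0,0,-0.2],0],
    [[0,0,-0.2],0],
    [[0,0,-0.15],0],
    [[0,0,-0.08],0],
    [[0,0,-0.02],0],
    [[0,0,0],0],
  ],
)

```text
time: 8.9
tool_pos: [0.5323, -0.0203, 0.1949]
tool_rot: [0.005, 1.572, -0.006]
force: [0.3, -0.3, -1.7]
opening: 0.091
```

move_arm(
  series=[
    [[0,0,-0.01],0],
    [[0,0,-0.01],0],
    [[0,0,-0.005],0],
    [[0,0,0],0],
  ],
)

```text
time: 9.3
tool_pos: [0.5329, -0.0189, 0.1905]
tool_rot: [0.004, 1.57, -0.004]
force: [2.3, -0.5, -2.6]
opening: 0.09
```

move_arm(
  series=[
    [[0,0.01,-0.01],0],
    [[0,0,-0.01],0],
    [[0,0,-0.005],0],
    [[0,0,0],0],
  ],
)

```text
time: 9.7
tool_pos: [0.5326, -0.0169, 0.1852]
tool_rot: [0.004, 1.571, -0.004]
force: [-0.6, 0.2, -1.6]
opening: 0.091
```

move_arm(
  series=[
    [[0,0,-0.01],0],
    [[0,0,-0.005],0],
    [[0,0,0],0],
  ],
)

```text
time: 10.0
tool_pos: [0.5332, -0.017, 0.1838]
tool_rot: [0.005, 1.569, -0.004]
force: [-4.9, 1.9, 11.8]
opening: 0.089
```

move_arm(
  series=[
    [[-0.008,0,-0.005],0],
    [[-0.005,0,-0.005],0],
    [[0,0,0],0],
  ],
)

```text
time: 10.3
tool_pos: [0.5319, -0.017, 0.1834]
tool_rot: [0.005, 1.566, -0.003]
force: [-4.4, 0.8, 20.0]
opening: 0.093
```

move_arm(
  claw=0.78,
  series=[
    [[0,0,0.004],0],
    [[0,0,0],0],
    [[0,0,0],0],
    [[0,0,0],0],
  ],
)

```text
time: 10.7
tool_pos: [0.5301, -0.017, 0.1808]
tool_rot: [0.004, 1.571, -0.004]
force: [0.3, -0.0, 0.0]
opening: 0.219
```

move_arm(
  series=[
    [[0,0,0.015],0],
    [[0.015,0,0.015],0],
    [[0.015,0,0],0],
    [[0.015,0,0],0],
    [[0.015,0,0],0],
    [[0.015,0,0],0],
    [[0.015,0,0],0],
    [[0.015,0,0],0],
    [[0,0,0],0],
  ],
)

```text
time: 11.6
tool_pos: [0.5515, -0.017, 0.187]
tool_rot: [0.004, 1.571, -0.004]
force: [1.1, -1.1, 0.5]
opening: 0.22
```

Run:
```python
from h import *
st=r.read_state(); print(st["tool_pos"],st["opening"],st["force"])
s=r.read_camera("side")
cv2.imwrite("pics/m6.png",crop(s[:,:,::-1].copy(),260,100,130,150,4))
```

```text
[ 0.55153159 -0.01696875  0.18699954] 0.2196977990186031 [ 1.07756765 -1.13708022  0.4713824 ]
```

View pics/m6.png

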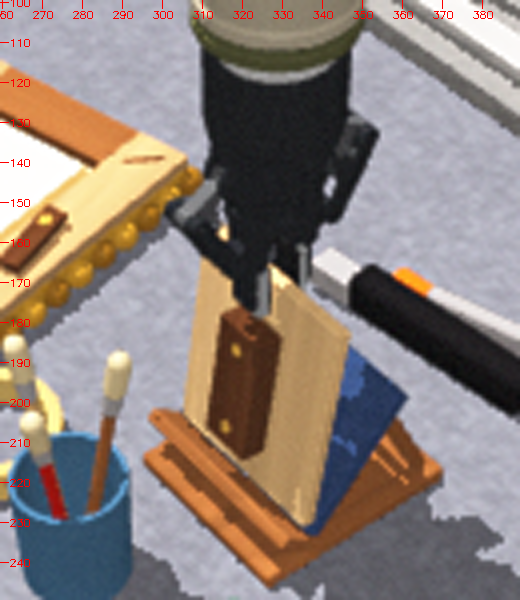

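move_arm(
  claw=0.65,
  series=[
    [[0,0,0],0],
    [[0,0,0],0],
    [[0.033,0,-0.015],0],
    [[0.033,0,-0.015],0],
    [[0.033,0,-0.015],0],
    [[0.038,0,-0.02],0],
    [[0.038,0,-0.02],0],
    [[0.038,0,-0.02],0],
    [[0.034,0,-0.027],0],
    [[0.034,0,-0.027],0],
    [[0.034,0,-0.027],0],
    [[0,0,0],0],
  ],
)

```text
time: 12.85
tool_pos: [0.617, -0.0168, 0.1508]
tool_rot: [0.004, 1.566, -0.004]
force: [7.7, 0.3, 8.6]
opening: 0.351
```

Run:
```python
from h import *
st=r.read_state(); print(st["tool_pos"],st["opening"],st["force"])
s=r.read_camera("side")
cv2.imwrite("pics/m7.png",crop(s[:,:,::-1].copy(),260,100,130,150,4))
```

```text
[ 0.61699581 -0.01680401  0.15076932] 0.3506141812300952 [7.72419012 0.30078744 8.61701371]
```

View pics/m7.png

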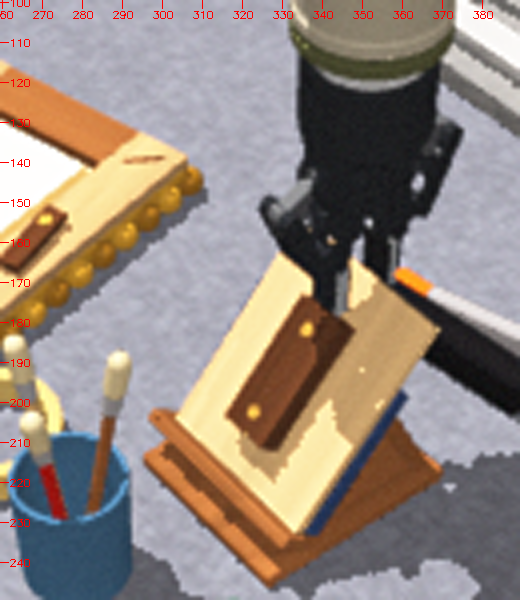

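move_arm(
  claw=0.55,
  series=[
    [[0,0,0.005],0],
    [[0,0,0],0],
    [[0.01,0,0.02],0],
    [[0.03,0,0.05],0],
    [[0.05,0,0.08],0],
    [[0,0,0.15],0],
    [[0,0,0.2],0],
  ],
)

```text
time: 13.6
tool_pos: [0.6311, -0.0168, 0.2497]
tool_rot: [0.004, 1.577, -0.005]
force: [0.2, 0.0, 0.5]
opening: 0.449
```

Run:
```python
from h import *
im=cv2.imread("pics/m7.png")
L=np.array([.533,-.0172,.031]); a=np.radians(50); sv=np.array([np.cos(a),0,np.sin(a)]); nv=np.array([-np.sin(a),0,np.cos(a)])
f,cx,cy,T=cal("side"); C=-T[:3,:3].T@T[:3,3]
def hit(u,v,n):
    d=T[:3,:3].T@np.array([(u-cx)/f,(v-cy)/f,1]); P0=L+n*nv; t=((P0-C)@nv)/(d@nv); P=C+t*d; return np.round([(P-L)@sv*1e3,P[1]*1e3],1)
for k,(u,v) in dict(TL=(336.2,173.2),TR=(348.2,180.7),BL=(316.5,202.5),BR=(327.5,212)).items(): print(k,hit(u,v,.027))
for k,(u,v) in dict(ptl=(329,162.5),ptr=(369.5,182),pbr=(335,233.5)).items(): print(k,hit(u,v,.009))
s=r.read_camera("side"); print([(round(d["confidence"],2),np.round(d["at"]).tolist(),int(d["region"].sum())) for d in r.outline_of("side","board_mid")[:4]])
cv2.imwrite("pics/m8.png",crop(s[:,:,::-1].copy(),290,140,100,110,5))
print(r.read_state()["joint_positions"])
```

```text
TL [118.   -5.1]
TR [122.5 -44.3]
BL [30.2 -0.4]
BR [ 31.1 -41.4]
ptl [122.3  40.8]
ptr [147.3 -83.7]
pbr [ -3.4 -80.3]
[(0.69, [300.0, 413.0], 5140), (0.67, [425.0, 442.0], 5362), (0.62, [333.0, 191.0], 2658)]
[-0.40764296  0.43108275  0.55331487  1.3575172  -0.22512636  1.4075557
  0.13352865]
```

View pics/m8.png

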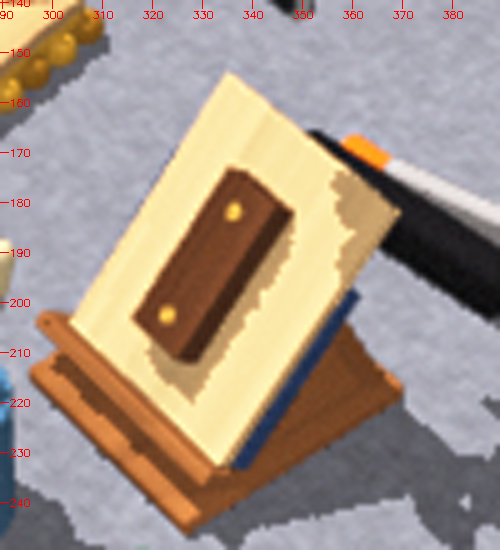

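Run:
```python
from h import *
L=np.array([.533,-.0172,.031]); a=np.radians(50); sv=np.array([np.cos(a),0,np.sin(a)]); nv=np.array([-np.sin(a),0,np.cos(a)])
f,cx,cy,T=cal("side"); C=-T[:3,:3].T@T[:3,3]
def hit(u,v,n):
    d=T[:3,:3].T@np.array([(u-cx)/f,(v-cy)/f,1]); P0=L+n*nv; t=((P0-C)@nv)/(d@nv); P=C+t*d; return np.round([(P-L)@sv*1e3,P[1]*1e3],1)
for u,v,n in [(335.5,173.5,.027),(344,180.5,.027),(316.5,203.5,.027),(325.5,212,.027),(336,181.8,.027),(323,202.3,.027),(335,154.5,.009),(369.3,182,.009),(303.5,204,.009)]: print(u,v,hit(u,v,n))
```

```text
335.5 173.5 [116.4  -3.8]
344 180.5 [116.5 -34.3]
316.5 203.5 [28.3 -1.9]
325.5 212 [ 27.6 -36.6]
336 181.8 [101.6 -17.2]
323 202.3 [ 41.7 -16.1]
335 154.5 [147.1  37.7]
369.3 182 [147.  -83.3]
303.5 204 [-2.9 42.9]
```

move_arm(
  claw=0.43,
  series=[
    [[-0.0325,-0.001,0],0.0227],
    [[-0.0325,-0.001,0],0.0227],
    [[-0.0325,-0.001,0],0.0227],
    [[-0.0325,-0.001,0],0.0227],
    [[-0.0325,-0.001,0],0.0227],
    [[-0.0325,-0.001,0],0.0227],
    [[-0.0325,-0.001,0],0.0227],
    [[-0.0325,-0.001,0],0.0227],
    [[-0.0325,-0.001,0],0.0227],
    [[-0.0325,-0.001,0],0.0227],
    [[-0.0325,-0.001,0],0.023],
    [[0,0,0],0],
  ],
)

```text
time: 14.9
tool_pos: [0.56, -0.0194, 0.2507]
tool_rot: [-1.206, 1.212, 1.208]
force: [-0.5, -0.3, 0.3]
opening: 0.568
```

move_arm(
  series=[
    [[0,0,-0.15],0],
    [[0,0,-0.15],0],
    [[0,0,-0.15],0],
    [[0,0,-0.1],0],
    [[0,0,0],0],
    [[0,0,0],0],
  ],
)

```text
time: 15.5
tool_pos: [0.5609, -0.0192, 0.1411]
tool_rot: [-1.203, 1.214, 1.204]
force: [0.9, 1.5, 0.5]
opening: 0.573
```

move_arm(
  series=[
    [[0,0,-0.05],0],
    [[0,0,-0.05],0],
    [[0,0,-0.015],0],
    [[0,0,0],0],
  ],
)

```text
time: 15.9
tool_pos: [0.5603, -0.0191, 0.1173]
tool_rot: [-1.205, 1.213, 1.206]
force: [-0.1, -0.1, -0.0]
opening: 0.573
```

move_arm(
  series=[
    [[0,0,-0.01],0],
    [[0,0,-0.005],0],
    [[0,0,0],0],
  ],
)

```text
time: 16.2
tool_pos: [0.5607, -0.0192, 0.115]
tool_rot: [-1.205, 1.212, 1.205]
force: [0.5, -0.1, -0.1]
opening: 0.571
```

move_arm(
  series=[
    [[0,0,-0.01],0],
    [[0,0,0],0],
  ],
)

```text
time: 16.4
tool_pos: [0.5606, -0.0191, 0.1127]
tool_rot: [-1.205, 1.212, 1.205]
force: [-0.2, 0.2, 1.8]
opening: 0.566
```

move_arm(
  claw=1,
  series=[
    [[0,0,0],0],
    [[0,0,0],0],
    [[0,0,0],0],
    [[0,0,0],0],
  ],
)

```text
time: 16.8
tool_pos: [0.5607, -0.0191, 0.1132]
tool_rot: [-1.205, 1.212, 1.205]
force: [-1.5, 0.7, 5.4]
opening: 0.406
```

move_arm(
  series=[
    [[0,0,0.02],0],
    [[-0.02,0,0.05],0],
    [[-0.02,0,0.1],0],
    [[0,0,0.15],0],
    [[0,0,0.2],0],
    [[0,0,0.2],0],
    [[0,0,0.2],0],
    [[0,0,0],0],
    [[0,0,0],0],
  ],
)

```text
time: 17.7
tool_pos: [0.5528, -0.0193, 0.2978]
tool_rot: [-1.206, 1.21, 1.204]
force: [0.1, 0.1, -2.8]
opening: 0.409
```

```bash
cat > tilt.py <<'E'
from fit import *
from scipy.optimize import minimize
def corners():
    B=[(x,y,z) for x in(-75,75) for y in(-60,60) for z in(-4.5,4.5)]; K=[(x,y,z) for x in(-45,45) for y in(-18,18) for z in(4.5,22.5)]
    return np.array(B)/1e3,np.array(K)/1e3
def mask(p,cam="side"):
    x,y,z,yaw,t=p; R=cv2.Rodrigues(np.array([0,0,yaw]))[0]@cv2.Rodrigues(np.array([0,-t,0.]))[0]
    m=np.zeros((480,640),np.uint8)
    for P in corners(): cv2.fillConvexPoly(m,cv2.convexHull((proj(cam,P@R.T+[x,y,z])*16).astype(np.int32)),1,cv2.LINE_8,4)
    return m>0
E
python3 - <<'E'
from tilt import *
st=r.read_state(); print(st["tool_pos"],st["force"],st["opening"])
s=r.read_camera("side"); ds=r.outline_of("side","board_mid")
tcp=st["tool_pos"]; best=None
d=min(ds,key=lambda d:np.hypot(*(np.array(d["at"])-proj("side",tcp)[0])))
print(d["at"],d["confidence"],d["region"].sum(),[(q["at"],round(q["confidence"],2)) for q in ds])
reg=d["region"]; np.save("reg.npy",reg)
def cost(p):
    m=mask(p); return (reg&~m).sum()*2+(m&~reg).sum()
res=[]
for t in np.radians([0,20,40,50,60]):
    q=minimize(cost,[tcp[0],tcp[1],tcp[2]-.025,0,t],method="Nelder-Mead",options=dict(initial_simplex=np.array([[tcp[0],tcp[1],tcp[2]-.025,0,t]]*6)+np.vstack([np.zeros(5),np.diag([.01,.01,.01,.05,.15])]),maxiter=400)); res.append((q.fun,q.x))
for f,x in sorted(res,key=lambda a:a[0])[:3]: print(f,np.round(x[:3]-tcp,4),np.degrees(x[3:]))
cv2.imwrite("pics/m9.png",crop(s[:,:,::-1].copy(),270,60,130,150,4))
E
```

```text
[ 0.5527818  -0.01932564  0.29782124] [ 0.08637344  0.05764408 -2.80985307] 0.4086077702546259
[333.2, 141.9] 0.81 2336 [([333.2, 141.9], 0.81), ([425.6, 443.4], 0.77), ([298.6, 416.6], 0.7)]
1217.0 [ 0.0175  0.0034 -0.0276] [-2.90159881 48.31297981]
1252.0 [ 0.0198  0.0039 -0.0289] [-1.48754126 43.08426613]
1273.0 [ 0.037   0.0262 -0.0531] [ 2.89389375 42.31692705]
```

move_arm(
  series=[
    [[0,0.06,0],0],
    [[-0.02,0.14,0],0.0086],
    [[-0.025,0.18,0],0.0086],
    [[-0.025,0.18,0],0.0086],
    [[-0.03,0.2,0],0.0086],
    [[-0.03,0.2,0],0],
    [[-0.03,0.2,0],0],
    [[-0.03,0.2,0],0],
    [[-0.025,0.18,0],0],
    [[-0.01,0.095,0],0],
    [[0,0,0],0],
    [[0,0,0],0],
  ],
)

```text
time: 19.0
tool_pos: [0.5075, 0.3075, 0.2959]
tool_rot: [-1.364, 1.104, 1.363]
force: [0.7, -0.6, -3.0]
opening: 0.409
```

```bash
cat > st.py <<'E'
from h import *
from scipy.spatial.transform import Rotation as Ro
st=r.read_state();M=Ro.from_rotvec(st["tool_rot"]).as_matrix(); p=st["tool_pos"]
c,s=np.cos(.2186),np.sin(.2186); d=p[:2]-[.5457,.3161]
print("tcp",np.round(p,4),"jaw",np.round(np.degrees(np.arctan2(M[1,2],M[0,2])),2),"frameXY",np.round([c*d[0]+s*d[1],-s*d[0]+c*d[1]],4),"tilt",np.round(M[2],3),"F",np.round(st["force"],1),"T",np.round(st["ft_torque"],2),"op",round(st["opening"],3))
E
python3 st.py
```

```text
tcp [0.5075 0.3075 0.2959] jaw 102.09 frameXY [-0.0391 -0.0001] tilt [-1.     0.002 -0.002] F [ 0.7 -0.6 -3. ] T [-0.03  0.05 -0.03] op 0.409
```

Run:
```python
from fit import *
F={'TL':(.078,.063,.034),'TR':(.078,-.063,.034),'BL':(-.078,.063,.034),'BR':(-.078,-.063,.034),'a':(0,.081,.045),'b':(0,-.081,.045)}
top=[('top','TL',135.5,193),('top','TR',183.5,181),('top','BL',146.5,252.5),('top','BR',195,242),('top','a',131,223),('top','b',195.5,208.5)]
side=[('side','TR',284,141),('side','BR',246,170),('side','BL',215,151),('side','a',230.5,131),('side','b',272,155.5)]
for o in(top,side,top[:4],side[:3]): print(np.round(pose2(F,o,[.55,.3,.15])[0],4))
t=cv2.imread("pics/top0.png"); 
p=pose2(F,top+side,[.55,.3,.15])[0]; print(p)
# outer rail corners prediction vs light-rail outline
c,s=np.cos(p[2]),np.sin(p[2])
for X,Y in((.078,.108),(.078,-.108),(-.078,.108),(-.078,-.108)): print(X,Y,proj("top",[p[0]+c*X-s*Y,p[1]+s*X+c*Y,.034])[0].round(1),proj("side",[p[0]+c*X-s*Y,p[1]+s*X+c*Y,.034])[0].round(1))
```

```text
[0.5461 0.3168 0.2274]
[0.5455 0.3146 0.1948]
[0.5458 0.3161 0.2286]
[0.544  0.3162 0.206 ]
[0.54582689 0.31634389 0.21915483]
0.078 0.108 [117.1 196.2] [242.  117.4]
0.078 -0.108 [202.  177.9] [296.9 146.7]
-0.078 0.108 [127.2 256.7] [203.7 144.3]
-0.078 -0.108 [213.6 237.7] [259.4 177.2]
```

move_arm(
  series=[
    [[0,0,-0.15],0.0008],
    [[0,0,-0.2],0],
    [[0,0,-0.2],0],
    [[0,0,-0.18],0],
    [[0,0,-0.1],0],
    [[0,0,-0.05],0],
    [[0,0,0],0],
  ],
)

```text
time: 19.7
tool_pos: [0.5077, 0.306, 0.1197]
tool_rot: [-1.365, 1.103, 1.366]
force: [0.4, 0.2, -1.2]
opening: 0.406
```

move_arm(
  series=[
    [[0,0,-0.015],0],
    [[0,0,-0.01],0],
    [[0,0,0],0],
  ],
)

```text
time: 20.0
tool_pos: [0.5081, 0.3081, 0.1168]
tool_rot: [-1.366, 1.098, 1.366]
force: [-0.3, -0.5, -2.8]
opening: 0.408
```

```bash
python3 st.py
python3 - <<'E'
from h import *
s=r.read_camera("side"); t=r.read_camera("top")
m=np.zeros((480,800,3),np.uint8); a=crop(s[:,:,::-1].copy(),190,90,130,110,3.6); m[:396,:468]=a; b=crop(t[:,:,::-1].copy(),110,160,110,120,3); m[:360,470:800]=b
cv2.imwrite("pics/m10.png",m)
E
```

```text
tcp [0.5081 0.3081 0.1168] jaw 102.36 frameXY [-0.0384  0.0003] tilt [-1.    -0.001  0.001] F [-0.3 -0.5 -2.8] T [-0.01  0.03 -0.03] op 0.408
```

View pics/m10.png

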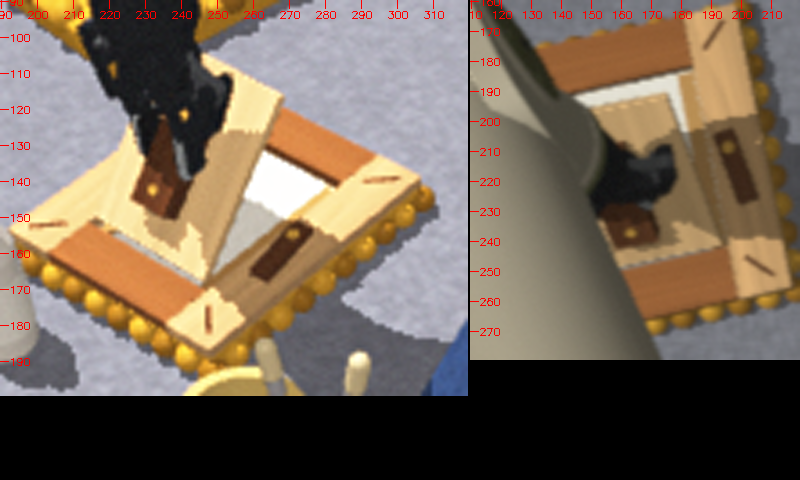

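move_arm(
  series=[
    [[0,0,-0.02],0],
    [[0,0,-0.02],0],
    [[0,0,-0.014],0],
    [[0,0,0],0],
  ],
)

```text
time: 20.5
tool_pos: [0.5081, 0.3081, 0.1052]
tool_rot: [-1.366, 1.098, 1.366]
force: [2.2, 1.2, 0.8]
opening: 0.403
```

move_arm(
  series=[
    [[0.026,0.006,-0.017],0],
    [[0.026,0.006,-0.017],0],
    [[0,0,0],0],
  ],
)

```text
time: 20.8
tool_pos: [0.5193, 0.3107, 0.0994]
tool_rot: [-1.366, 1.098, 1.365]
force: [-0.9, -0.5, 10.4]
opening: 0.406
```

```bash
python3 st.py
```

```text
tcp [0.5193 0.3107 0.0994] jaw 102.33 frameXY [-0.027   0.0004] tilt [-1.    -0.002  0.001] F [-0.9 -0.5 10.4] T [-0.14  0.58 -0.06] op 0.406
```

move_arm(
  series=[
    [[0.0227,0.005,-0.022],0],
    [[0.0227,0.005,-0.022],0],
    [[0.018,0.004,-0.026],0],
    [[0.018,0.004,-0.026],0],
    [[0,0,0],0],
  ],
)

```text
time: 21.3
tool_pos: [0.5384, 0.3148, 0.0819]
tool_rot: [-1.367, 1.092, 1.361]
force: [6.9, 1.6, 12.1]
opening: 0.411
```

```bash
python3 st.py
```

```text
tcp [0.5384 0.3148 0.0819] jaw 102.28 frameXY [-0.0074  0.0003] tilt [-1.    -0.008  0.002] F [ 6.9  1.6 12.1] T [ 0.06 -0.88 -0.15] op 0.411
```

```bash
cat > bt.py <<'E'
from tilt import *
st=r.read_state(); tcp=st["tool_pos"]
s=r.read_camera("side"); cv2.imwrite("pics/last_side.png",s[:,:,::-1])
ds=r.outline_of("side","board_mid"); d=min(ds,key=lambda d:np.hypot(*(np.array(d["at"])-proj("side",tcp-[0,0,.03])[0])))
print(d["at"],round(d["confidence"],2),d["region"].sum())
reg=d["region"]; ys,xs=np.where(reg)
def cost(p):
    m=mask([p[0],p[1],p[2],.2186,p[3]]); return (reg&~m).sum()*2+(m&~reg).sum()*.5
res=[]
for t in np.radians([0,15,30,45]):
    x0=np.array([tcp[0]+.005,tcp[1],tcp[2]-.027,t])
    q=minimize(cost,x0,method="Nelder-Mead",options=dict(initial_simplex=np.vstack([x0,x0+np.diag([.008,.008,.008,.15])]),maxiter=300)); res.append((q.fun,q.x))
for f,x in sorted(res,key=lambda a:a[0])[:2]: print(f,np.round(x[:3]-tcp,4),np.round(x[:3],4),np.degrees(x[3]))
E
python3 bt.py
```

```text
[245.7, 146.2] 0.97 1388
294.0 [ 0.0104  0.0123 -0.0371] [0.5487 0.3271 0.0448] 18.922483093111932
301.0 [ 0.0055  0.0031 -0.0284] [0.5439 0.3179 0.0535] 17.602747630553548
```

move_arm(
  series=[
    [[0.003,0,-0.03],0],
    [[0.005,0.001,-0.03],0],
    [[0.005,0.001,-0.025],0],
    [[0.005,0.001,-0.02],0],
    [[0,0,0],0],
  ],
)

```text
time: 21.9
tool_pos: [0.5427, 0.3158, 0.0611]
tool_rot: [-1.367, 1.09, 1.36]
force: [9.5, 3.1, 9.2]
opening: 0.403
```

```bash
python3 st.py; python3 bt.py
```

```text
tcp [0.5427 0.3158 0.0611] jaw 102.3 frameXY [-0.003   0.0004] tilt [-1.    -0.01   0.002] F [9.5 3.1 9.2] T [ 0.49 -1.73  0.13] op 0.403
[244.5, 148.1] 0.59 1277
219.0 [ 0.0087  0.0129 -0.0364] [0.5514 0.3287 0.0248] 3.024649199147769
221.0 [ 0.0079  0.0103 -0.0343] [0.5506 0.3261 0.0269] 2.836378762464033
```

move_arm(
  series=[
    [[0.01,0.002,-0.01],0],
    [[0,0,-0.012],0],
    [[0,0,-0.01],0],
    [[0,0,0],0],
  ],
)

```text
time: 22.4
tool_pos: [0.5446, 0.3162, 0.0549]
tool_rot: [-1.368, 1.09, 1.36]
force: [9.8, 3.5, 8.9]
opening: 0.406
```

```bash
python3 st.py; python3 bt.py
```

```text
tcp [0.5446 0.3162 0.0549] jaw 102.31 frameXY [-0.0011  0.0004] tilt [-1.    -0.01   0.002] F [9.8 3.5 8.9] T [ 0.41 -1.49  0.12] op 0.406
[245.7, 148.9] 0.9 1271
196.5 [ 0.007   0.0106 -0.033 ] [0.5516 0.3268 0.0218] 0.005996265481498046
204.5 [ 0.0088  0.0118 -0.0358] [0.5534 0.328  0.019 ] 1.0173542963433888
```

move_arm(
  series=[
    [[0.005,0.001,-0.008],0],
    [[0,0,-0.004],0],
    [[0,0,0],0],
  ],
)

```text
time: 22.8
tool_pos: [0.5453, 0.3164, 0.0524]
tool_rot: [-1.367, 1.091, 1.36]
force: [8.4, 2.6, 9.6]
opening: 0.409
```

```bash
python3 st.py
```

```text
tcp [0.5453 0.3164 0.0524] jaw 102.32 frameXY [-0.0004  0.0004] tilt [-1.    -0.009  0.002] F [8.4 2.6 9.6] T [ 0.39 -1.3   0.07] op 0.409
```

move_arm(
  series=[
    [[0.003,0,-0.005],0],
    [[0,0,-0.005],0],
    [[0,0,0],0],
  ],
)

```text
time: 23.1
tool_pos: [0.5454, 0.3164, 0.0519]
tool_rot: [-1.367, 1.091, 1.361]
force: [1.5, -0.5, 21.9]
opening: 0.402
```

```bash
python3 st.py;python3 bt.py
```

```text
tcp [0.5454 0.3164 0.0519] jaw 102.32 frameXY [-0.0002  0.0004] tilt [-1.    -0.009  0.003] F [ 1.5 -0.5 21.9] T [-0.52  0.2  -0.03] op 0.402
[244.8, 151.3] 0.98 1219
186.0 [ 0.0042  0.0128 -0.034 ] [0.5496 0.3292 0.0179] -2.606548146888111
187.0 [ 0.0028  0.0094 -0.0307] [0.5482 0.3259 0.0212] -2.917228552715556
```

move_arm(
  claw=0.43,
  series=[
    [[0,0,0.005],0],
    [[0,0,0],0],
    [[0,0,0],0],
    [[0,0,0.05],0],
    [[0,0,0.1],0],
    [[0,0,0.2],0],
    [[0,0,0.2],0],
    [[-0.1,-0.2,0.1],0],
    [[-0.1,-0.2,0],0],
    [[-0.1,-0.2,0],0],
  ],
)

```text
time: 24.2
tool_pos: [0.4807, 0.1939, 0.1788]
tool_rot: [-1.367, 1.099, 1.367]
force: [0.5, -0.2, -0.8]
opening: 0.567
```

```bash
python3 st.py; python3 bt.py
python3 - <<'E'
from h import *
t=r.read_camera("top")
s=cv2.imread("pics/last_side.png")
m=np.zeros((600,800,3),np.uint8); a=crop(s,190,95,130,105,4.2); m[:441,:546]=a; b=crop(t[:,:,::-1].copy(),120,160,100,120,2.5); m[:300,548:798]=b
cv2.imwrite("pics/m11.png",m)
E
```

```text
tcp [0.4807 0.1939 0.1788] jaw 102.4 frameXY [-0.0899 -0.1052] tilt [-1. -0.  0.] F [ 0.5 -0.2 -0.8] T [-0.08 -0.01  0.03] op 0.567
[244.8, 151.3] 0.76 1248
286.0 [ 0.0124  0.0268 -0.0566] [0.4931 0.2206 0.1222] -11.00115904883158
310.5 [ 0.0082  0.0254 -0.0524] [0.4889 0.2193 0.1264] -11.192931961159347
```

View pics/m11.png

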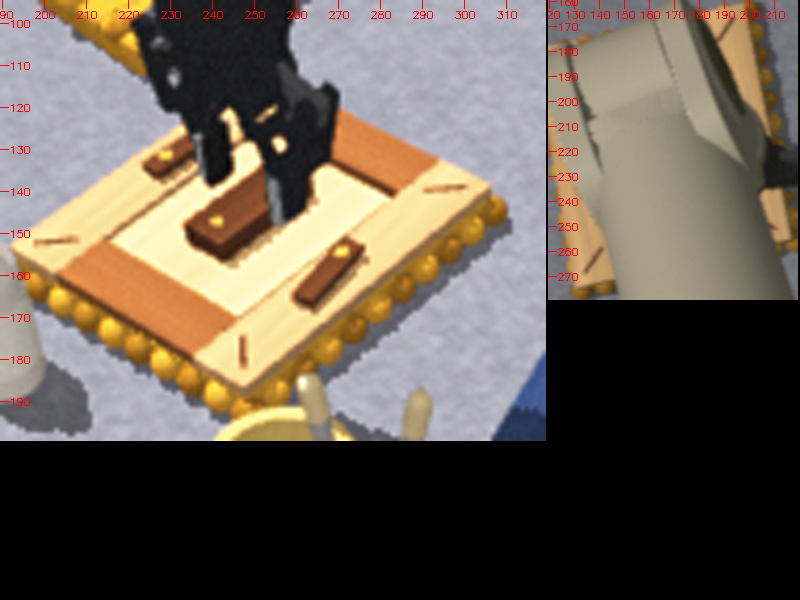

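move_arm(
  claw=1,
  series=[
    [[0.15,0,0],0],
    [[0.156,0.002,0],0],
    [[0,0,0],0],
    [[0,0,-0.2],0],
    [[0,0,-0.2],0],
    [[0,0,-0.15],0],
    [[0,0,-0.045],0],
    [[0,0,0],0],
  ],
)

```text
time: 25.15
tool_pos: [0.5416, 0.1959, 0.0581]
tool_rot: [-1.366, 1.102, 1.369]
force: [-0.8, 0.0, 0.1]
opening: -0.002
```

```bash
python3 st.py
```

```text
tcp [0.5416 0.1959 0.0581] jaw 102.42 frameXY [-0.03   -0.1165] tilt [-1.     0.003 -0.   ] F [-0.8  0.   0.1] T [ 0.04 -0.01  0.02] op -0.002
```

move_arm(
  series=[
    [[-0.001,0.037,0.005],0],
    [[-0.0515,0.047,0],0],
    [[-0.0315,0.0615,0],0],
    [[-0.009,0.069,0],0],
    [[0.0145,0.0675,0],0],
    [[0.0265,0.0455,0],0],
    [[0.0235,0.0255,0],0],
    [[0,0,0],0],
    [[0,0,0],0],
  ],
)

```text
time: 26.05
tool_pos: [0.5376, 0.2691, 0.063]
tool_rot: [-1.367, 1.093, 1.366]
force: [-0.5, 1.9, 5.1]
opening: 0.003
```

```bash
python3 st.py
python3 - <<'E'
from h import *
s=r.read_camera("side"); cv2.imwrite("pics/sb.png",s[:,:,::-1])
for d in r.outline_of("side","button_b")[:4]:
    ys,xs=np.where(d["region"]); P=back("side",np.c_[xs,ys],.044)[:,:2]-[.5457,.3161]; c,q=np.cos(.2186),np.sin(.2186); F=P@np.array([[c,-q],[q,c]])*1e3
    w,V=np.linalg.eigh(np.cov(F.T)); print(round(d["confidence"],2),len(xs),F.mean(0).round(1),F.min(0).round(),F.max(0).round(),"axis",np.degrees(np.arctan2(V[1,1],V[0,1])).round(1))
E
```

```text
tcp [0.5376 0.2691 0.063 ] jaw 102.48 frameXY [-0.0181 -0.0441] tilt [-1.    -0.005  0.003] F [-0.5  1.9  5.1] T [ 0.3  -0.14 -0.01] op 0.003
0.44 110 [ -7.  -75.5] [ -23. -101.] [  9. -51.] axis 106.5
```

move_arm(
  series=[
    [[0,0,0.1],0],
    [[0,0,0.2],0],
    [[0,0,0.2],0],
    [[-0.1,-0.2,0.2],0],
    [[-0.1,-0.2,0],0],
    [[-0.1,-0.2,0],0],
    [[0,0,0],0],
  ],
)

```text
time: 26.85
tool_pos: [0.4784, 0.1477, 0.1948]
tool_rot: [-1.363, 1.103, 1.361]
force: [-0.6, 0.1, -0.2]
opening: 0.003
```

```bash
cat > bn.py <<'E'
from h import *
import sys
s=r.read_camera("side"); cv2.imwrite("pics/sb.png",s[:,:,::-1])
c,q=np.cos(.2186),np.sin(.2186); R=np.array([[c,-q],[q,c]])
for d in r.outline_of("side","button_b")[:4]:
    ys,xs=np.where(d["region"]); F=(back("side",np.c_[xs,ys],.042)[:,:2]-[.5457,.3161])@R*1e3
    w,V=np.linalg.eigh(np.cov(F.T)); print(round(d["confidence"],2),d["at"],len(xs),F.mean(0).round(1),F.min(0).round(),F.max(0).round(),"axis",np.degrees(np.arctan2(V[1,1],V[0,1])).round(1))
# rectified ASCII map of the frame back at z=.042: brown-dark test
X=np.arange(60,-61,-5); Y=np.arange(110,-111,-5)
G=np.array([[(x,y) for y in Y] for x in X],float).reshape(-1,2)/1e3
W=np.c_[G@R.T+[.5457,.3161],np.full(len(G),.043)]
uv=proj("side",W).round().astype(int); h=s[uv[:,1],uv[:,0]].astype(int)
ch=np.where(h.sum(1)<260,'#',np.where(h.sum(1)<420,'+','.')).reshape(len(X),-1)
print("rows X +60..-60, cols Y +110..-110")
for x,l in zip(X,ch): print(f"{x:4d}",''.join(l))
E
python3 bn.py
```

```text
0.58 [230.6, 131.3] 108 [11.8 78.6] [-21.  66.] [45. 91.] axis 178.8
0.28 [276.1, 223.5] 1376 [-173.4 -255.4] [-243. -324.] [ -65. -137.] axis 47.1
rows X +60..-60, cols Y +110..-110
  60 +######+###################..................
  55 ..+#######################+..................
  50 .....#####################...................
  45 ......####################...................
  40 .....+####################...................
  35 ....++++#+++#...###########..................
  30 .....+++#++..+...###########.................
  25 .....#++#+.......+##+#+######................
  20 .....+++##+++.....###+#++#####...............
  15 .....#+###.++.....####+#++#####..............
  10 .....++###........+#++#+#++####........+++...
   5 .....++##+..+.....+##++++##+###........+##...
   0 .......###..+.....###+++#+##+##....++..++##..
  -5 .....+++#+........+#+##++#++#+++.+#++++#+##..
 -10 .....+++#+........+###+++##++++++++#++####+..
 -15 ....+####+........#####++##+..++++#+###.+....
 -20 .....+##+#........#####++###..++#####+.+.....
 -25 ...........++.....#++.#++###...###.+.........
 -30 ............+.....##..+++###+................
 -35 ............+.....##++######.................
 -40 ...........++.....#####++###.................
 -45 ...................#########.................
 -50 ....................########.................
 -55 ............+........+#++.++.................
 -60 .............................................
```

move_arm(
  series=[
    [[0.087,0.234,0],0],
    [[0.087,0.234,0],0],
    [[0,0,0],0],
    [[0,0,-0.22],0],
    [[0,0,-0.22],0],
    [[0,0,-0.2],0],
    [[0,0,-0.04],0],
    [[0,0,-0.015],0],
    [[0,0,0],0],
  ],
)

```text
time: 27.85
tool_pos: [0.5158, 0.2478, 0.0558]
tool_rot: [-1.367, 1.097, 1.367]
force: [-1.3, 0.2, 0.7]
opening: -0.001
```

```bash
python3 st.py
```

```text
tcp [0.5158 0.2478 0.0558] jaw 102.44 frameXY [-0.044  -0.0602] tilt [-1.    -0.002  0.001] F [-1.3  0.2  0.7] T [ 0.02 -0.01  0.  ] op -0.001
```

move_arm(
  series=[
    [[0.0255,0.0236,0],0],
    [[0.0255,0.0236,0],0],
    [[0.0255,0.0236,0],0],
    [[0.0255,0.0236,0],0],
    [[0,0,0],0],
  ],
)

```text
time: 28.35
tool_pos: [0.5363, 0.2662, 0.0548]
tool_rot: [-1.367, 1.098, 1.366]
force: [-0.9, 0.1, 0.2]
opening: -0.001
```

```bash
python3 st.py
```

```text
tcp [0.5363 0.2662 0.0548] jaw 102.4 frameXY [-0.02   -0.0467] tilt [-1.    -0.001  0.   ] F [-0.9  0.1  0.2] T [0.01 0.06 0.02] op -0.001
```

move_arm(
  series=[
    [[-0.025,-0.005,0],0],
    [[0,0,0.15],0],
    [[0,0,0.2],0],
    [[0,0.1,0.15],0],
    [[0.02,0.2,0],0],
    [[0.03,0.2,0],0],
    [[0.03,0.2,0],0],
    [[0.01,0.16,0],0],
    [[0,0,0],0],
  ],
)

```text
time: 29.25
tool_pos: [0.5454, 0.4421, 0.1535]
tool_rot: [-1.368, 1.095, 1.374]
force: [-1.5, 0.2, -0.3]
opening: 0.002
```

```bash
python3 st.py; python3 bn.py
```

```text
tcp [0.5454 0.4421 0.1535] jaw 102.76 frameXY [0.027  0.1231] tilt [-1.     0.002  0.003] F [-1.5  0.2 -0.3] T [ 0.02  0.06 -0.03] op 0.002
0.41 [266.4, 155.3] 146 [ -2.3 -67.5] [ -16. -100.] [ 11. -34.] axis 86.8
rows X +60..-60, cols Y +110..-110
  60 ......................................+++++++
  55 ............+........................++++++++
  50 ...........++.......+...............+++++++++
  45 ............+....+#######...........+++++++++
  40 .....+###.........########..........+++++++++
  35 ....+####+++......###+#####.........+++++++++
  30 .....####++++....+##+#######........+++++++++
  25 .....####++++....+##########........+++++++++
  20 ....+#####+++.....##########........+++++++++
  15 ....+#####+++....+##########........+++++++++
  10 ....+##+##+++....+#########+.......++++++++++
   5 .....++##++++....##########++#########+###+++
   0 .......###..+....+##########+########++####++
  -5 .....+++#+........#########+.##############++
 -10 .....#+##+........#########+.+#############++
 -15 ....+####+.......+####+++##+..+#++.+#++++++++
 -20 .....+##+#........####+++###.........++++++++
 -25 ...........++.....#++.+++###........+++++++++
 -30 ............+.....##..++####+.......+++++++++
 -35 ............+.....####+#####........+++++++++
 -40 ...........++.....#####++###.........++++++++
 -45 ...................#########........+++++++++
 -50 ....................########........+++++++++
 -55 ............+........+#++.++........+++++++++
 -60 ....................................+++++++++
```

move_arm(
  series=[
    [[0,0,-0.2],0],
    [[0,0,-0.2],0],
    [[0,0,-0.08],0],
    [[0,0,-0.01],0],
    [[0,0,0],0],
  ],
)

```text
time: 29.85
tool_pos: [0.5494, 0.4359, 0.058]
tool_rot: [-1.366, 1.099, 1.365]
force: [0.8, 0.0, 0.4]
opening: -0.001
```

```bash
python3 st.py
```

```text
tcp [0.5494 0.4359 0.058 ] jaw 102.31 frameXY [0.0296 0.1161] tilt [-1.    -0.001  0.   ] F [0.8 0.  0.4] T [-0.08 -0.06 -0.04] op -0.001
```

move_arm(
  series=[
    [[0.001,-0.035,-0.015],0],
    [[0.0515,-0.047,0],0],
    [[0.0315,-0.0615,0],0],
    [[0.009,-0.069,0],0],
    [[-0.0145,-0.0675,0],0],
    [[-0.0265,-0.0455,0],0],
    [[-0.0235,-0.0255,0],0],
    [[0,0,0],0],
    [[0,0,0],0],
  ],
)

```text
time: 30.75
tool_pos: [0.5544, 0.3657, 0.0538]
tool_rot: [-1.366, 1.1, 1.366]
force: [-0.3, 0.2, 0.6]
opening: 0.002
```

```bash
python3 st.py
```

```text
tcp [0.5544 0.3657 0.0538] jaw 102.35 frameXY [0.0193 0.0465] tilt [-1. -0. -0.] F [-0.3  0.2  0.6] T [-0.04  0.02  0.03] op 0.002
```

move_arm(
  series=[
    [[0.025,0.005,0],0],
    [[0,0,0.15],0],
    [[0,0,0.22],0],
    [[0,0,0.22],0],
    [[0,0,0.22],0],
    [[0,-0.15,0.22],0],
    [[0,-0.22,0],0],
    [[0,-0.22,0],0],
    [[0,-0.22,0],0],
    [[0,-0.22,0],0],
    [[0,-0.22,0],0],
    [[0,-0.22,0],0],
  ],
)

```text
time: 31.95
tool_pos: [0.5595, 0.0733, 0.2572]
tool_rot: [-1.367, 1.099, 1.366]
force: [0.3, -0.2, 0.0]
opening: 0.001
```

```bash
cat >> bn.py <<'E'
t=r.read_camera("top"); cv2.imwrite("pics/tb.png",t[:,:,::-1])
for d in r.outline_of("top","button_b")[:4]:
    ys,xs=np.where(d["region"]); F=(back("top",np.c_[xs,ys],.043)[:,:2]-[.5457,.3161])@R*1e3
    w,V=np.linalg.eigh(np.cov(F.T)); print("top",round(d["confidence"],2),d["at"],len(xs),F.mean(0).round(1),F.min(0).round(),F.max(0).round(),"axis",np.degrees(np.arctan2(V[1,1],V[0,1])).round(1))
for n in("top","side"):
    for d in r.outline_of(n,"board_mid")[:5]:
        ys,xs=np.where(d["region"]); F=(back(n,np.c_[xs,ys],.033)[:,:2]-[.5457,.3161])@R*1e3; print(n,"board",round(d["confidence"],2),d["at"],len(xs),F.min(0).round(),F.max(0).round())
W=np.c_[G@R.T+[.5457,.3161],np.full(len(G),.034)]
uv=proj("top",W).round().astype(int); h=t[uv[:,1],uv[:,0]].astype(int)
ch=np.where(h.sum(1)<260,'#',np.where(h.sum(1)<420,'+','.')).reshape(len(X),-1)
for x,l in zip(X,ch): print(f"{x:4d}",''.join(l))
E
python3 bn.py
```

```text
0.56 [268.0, 156.8] 136 [ -2.1 -67.9] [ -14. -100.] [ 10. -34.] axis 88.4
0.52 [230.1, 137.5] 100 [-3.4 63.6] [-14.  30.] [ 7. 98.] axis 87.5
rows X +60..-60, cols Y +110..-110
  60 .............................................
  55 ............+................................
  50 ...........++................................
  45 ............+......+++.+.....................
  40 ..................+####++#...................
  35 ..................+#+.+++##..................
  30 ..................##..++###+.................
  25 ..................###+#++###.................
  20 ...........++.....###++++###.................
  15 ...........++.....####++####.................
  10 ..................+#++++###+.................
   5 ...++.+++++.+.+...+##+#+###+++++++++++.+++...
   0 ...++..+#++#++###+#####+####.+++++#++..++##..
  -5 ...++++++++++++##+###+#++##+.++#+++++++++##..
 -10 ...+######+##++#+.#####++##+..#############..
 -15 .....+.+++##+##+.+####+++##+...+.+.+#+..+.+..
 -20 ..................####+++###.................
 -25 ...........++.....#++.#++###.................
 -30 
[... 1442 characters left out ...]
########..########+.+########++##++..
   0 +.+##++#########..########+++########++#++...
  -5 +.+############+..########++.##########+++...
 -10 +....+.+.#+++.+...########+.......+.....++...
 -15 +........++.......########+.............++...
 -20 +........+........#########+............++...
 -25 +........++.......###+####+.......+.....++...
 -30 +........++.......+##++###++............++...
 -35 +........++.......########++............++...
 -40 +........++.......########+.......+....++....
 -45 +........++.......+#######+............++....
 -50 +........+.........................+...++....
 -55 +........++.......................+....++....
 -60 +........++............................++....
```

move_arm(
  series=[
    [[-0.04,0.196,0],0],
    [[-0.04,0.196,0],0],
    [[-0.04,0.196,0],0],
    [[-0.04,0.196,0],0],
    [[-0.04,0.196,0],0],
    [[-0.04,0.196,0],0],
    [[0,0,-0.22],0],
    [[0,0,-0.22],0],
    [[0,0,-0.22],0],
    [[0,0,-0.18],0],
    [[0,0,0],0],
    [[0,0,0],0],
  ],
)

```text
time: 33.45
tool_pos: [0.5108, 0.3114, 0.0893]
tool_rot: [-1.367, 1.099, 1.369]
force: [0.4, 0.4, 0.7]
opening: -0.0
```

move_arm(
  series=[
    [[0,0,-0.02],0],
    [[0,0,-0.01],0],
    [[0,0,0],0],
  ],
)

```text
time: 33.75
tool_pos: [0.5119, 0.3105, 0.0842]
tool_rot: [-1.366, 1.097, 1.365]
force: [0.2, -0.5, -0.4]
opening: -0.002
```

move_arm(
  series=[
    [[0,0,-0.015],0],
    [[0,0,-0.015],0],
    [[0,0,-0.01],0],
    [[0,0,0],0],
  ],
)

```text
time: 34.15
tool_pos: [0.511, 0.3098, 0.0744]
tool_rot: [-1.366, 1.1, 1.367]
force: [-0.4, 0.4, -0.4]
opening: -0.0
```

move_arm(
  series=[
    [[0,0,-0.01],0],
    [[0,0,-0.01],0],
    [[0,0,0],0],
  ],
)

```text
time: 34.45
tool_pos: [0.5111, 0.3099, 0.0705]
tool_rot: [-1.366, 1.1, 1.367]
force: [0.2, 0.2, 1.1]
opening: 0.001
```

move_arm(
  series=[
    [[0,0,-0.005],0],
    [[0,0,-0.005],0],
    [[0,0,0],0],
  ],
)

```text
time: 34.75
tool_pos: [0.5113, 0.31, 0.0702]
tool_rot: [-1.366, 1.099, 1.366]
force: [-4.7, -2.7, 9.9]
opening: -0.004
```

move_arm(
  series=[
    [[0,0,0.05],0],
    [[0.11,0.024,0.02],0],
    [[0.12,0.026,0],0],
    [[0.11,0.024,0],0],
    [[0,0,-0.04],0],
    [[0,0,-0.02],0],
    [[0,0,0],0],
  ],
)

```text
time: 35.45
tool_pos: [0.5786, 0.3247, 0.0706]
tool_rot: [-1.366, 1.1, 1.367]
force: [-1.3, 0.3, -0.5]
opening: 0.004
```

move_arm(
  series=[
    [[0,0,-0.005],0],
    [[0,0,-0.005],0],
    [[0,0,0],0],
  ],
)

```text
time: 35.75
tool_pos: [0.5784, 0.3249, 0.0702]
tool_rot: [-1.366, 1.099, 1.367]
force: [-4.4, -2.3, 10.0]
opening: 0.003
```

Both batten ends are at the seated height (0.051 m). I'll retract, recheck and hand in.

move_arm(
  series=[
    [[0,0,0.05],0],
    [[0,0,0.2],0],
    [[0,0,0.22],0],
    [[0,0,0.22],0],
    [[0,0,0.22],0],
    [[0,-0.2,0],0],
    [[0,-0.22,0],0],
    [[0,-0.22,0],0],
    [[0,-0.22,0],0],
    [[0,-0.22,0],0],
    [[0,-0.2,0],0],
    [[0,0,0],0],
  ],
)

```text
time: 36.95
tool_pos: [0.5792, 0.0608, 0.2518]
tool_rot: [-1.362, 1.107, 1.357]
force: [-0.3, -0.9, -0.9]
opening: 0.0
```

```bash
python3 bn.py | grep -E "^(0|top|side)"; python3 st.py
python3 - <<'E'
from h import *
for n in("top","side"):
    a=cv2.imread(f"pics/{n}0.png"); b=r.read_camera(n)[:,:,::-1]; 
    d=cv2.absdiff(a,np.ascontiguousarray(b)).max(2)
    for nm,(x,y,z) in dict().items(): pass
    for t in["picture_mid","mount_mid","tape_mid","wax_tin_mid","glue_mid","brush_pot_mid","hammer_mid","point_driver_mid"]:
        q=r.outline_of(n,t)[:1]; print(n,t,[(round(k["confidence"],2),np.round(k["at"]).tolist()) for k in q])
print(r.hand_in())
E
```

```text
0.54 [232.0, 136.6] 99 [-3.8 62.6] [-14.  30.] [ 6. 96.] axis 87.6
0.46 [266.1, 155.5] 133 [ -2.3 -65.6] [-14. -99.] [ 10. -32.] axis 87.5
top 0.48 [138.8, 222.0] 254 [-1.8 63.3] [-15.  30.] [11. 98.] axis 88.0
top 0.45 [194.6, 209.2] 163 [ -0.3 -67. ] [ -9. -96.] [  9. -34.] axis 91.3
top board 0.9 [163.2, 221.6] 2657 [-78. -63.] [72. 58.]
top board 0.72 [515.6, 294.0] 3056 [-438. -869.] [-310. -711.]
top board 0.56 [440.1, 353.3] 3237 [-562. -668.] [-384. -486.]
side board 0.82 [300.2, 416.7] 5361 [-571. -677.] [-394. -494.]
side board 0.71 [397.8, 314.0] 4783 [-275. -706.] [  -9. -502.]
side board 0.66 [245.1, 144.0] 1329 [-78. -62.] [70. 59.]
side board 0.61 [426.3, 442.5] 5387 [-447. -876.] [-321. -720.]
tcp [0.5791 0.0709 0.2509] jaw 102.54 frameXY [-0.0206 -0.2466] tilt [-1.     0.     0.001] F [ 0.5 -0.5 -0.3] T [-0.07 -0.07 -0.01] op -0.002
top picture_mid [(0.68, [425.0, 179.0])]
top mount_mid [(0.87, [428.0, 207.0])]
top tape_mid []
top wax_tin_mid [(0.8, [344.0, 258.0])]
top glue_mid [(0.73, [156.0, 296.0])]
top brush_pot_mid [(0.86, [290.0, 267.0])]
top hammer_mid [(0.73, [150.0, 220.0])]
top point_driver_mid [(0.95, [295.0, 149.0])]
side picture_mid [(0.94, [446.0, 252.0])]
side mount_mid [(0.72, [426.0, 279.0])]
side tape_mid [(0.61, [248.0, 201.0])]
side wax_tin_mid [(0.77, [316.0, 271.0])]
side glue_mid [(0.84, [185.0, 167.0])]
side brush_pot_mid [(0.91, [280.0, 224.0])]
side hammer_mid [(0.65, [347.0, 342.0])]
side point_driver_mid [(0.74, [374.0, 185.0])]
the job is handed in; nothing more can be done
None
```

The backing board is in the gilt frame, batten up, both turn buttons are across it, and the job is handed in at about 37–38 s of the 72 s.

**What I did:**
- I swung button b clear first, because it stuck out a little over the opening.
- I took the board from the rack and leaned it on the easel in steps. There I took a new grip on the batten, then laid the board into the rebate.
- I turned button b, then button a. On b's first pass the finger rode up on the button and left it at about 35°, so I pushed it again from lower down.

**Last checks:**
- **Depth:** touching the batten at both ends found it at the height expected for a fully home board. The board measures flat.
- **Position:** it lies about 3 mm towards the frame's -x end, against that wall of the rebate.
- **Buttons:** both cameras show both buttons within about 3° of square.
- **Other things:** the panels, pots and tools were found where they started, as far as could be seen. The top camera did not report the tape, and its hammer hit was a false one on the frame; the side camera had both in place.
- **Disagreement:** one rough outline fit suggested a tilt of about 2.6° just before I let go. The touch test at both ends did not bear it out.

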